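# Set a pasta machine to its widest rollers and fit its crank

## Task

Get the pasta machine ready for its first pass. Set it to the widest rollers: pull the dial on its end outward to free it, turn it until its pointer stands straight up at the largest mark, against the end stop, and push it fully back in. Also take the crank that lies on the board, push its square shaft fully home into the drive socket in the machine's other end and let go; leave the things round about where they are.

Things in the scene. Friction and masses are not known exactly. Their poses are not given: they have to be found in the camera images.
- pasta_machine: Steel hand-cranked pasta machine, held fast by suction feet on a wooden pastry board (top 24 mm over the worktop): 194 mm long (own y), 112 mm deep (own x; feet 132 mm), 137 mm high. Origin: centre of the underside, z up. The dial is in the middle of its -y end face (y = -97 mm), the drive socket in the +y end; both axes lie 95 mm above the origin, along the machine's y.
- dial_grip (a point): Middle of the dial's knob, on its axis: black ribbed round knob, 44 mm across, 36 mm long, behind it a skirt 62 mm across, 7 mm thick. Pushed in, this point is 35 mm out from the end face, the skirt spans 10 to 17 mm, the knob 17 to 53 mm. A white pointer is on the skirt, marks round it on the end face. Wall cabinets hang behind the machine, 0.44 m up.
- dial (a joint): Angle of the dial, rad. 0 = widest: pointer straight up at the largest mark, against an end stop. Grows as the pointer leans toward the machine's +x (clockwise for someone facing the knob; smaller marks, thinner sheet). Pushed in, pins lock it (up to 6 degrees of play either way) at steps of 25 degrees (0.436 rad); it starts one or two steps from the widest. Pulled out it turns freely (0.04 N m) and stays put.
- dial_pull (a joint): How far the dial is pulled out along the machine's -y, m: 0 = fully in, 0.012 = stop. It is free to turn beyond 0.010; pulling takes about 4 N, there is no spring, friction keeps it where it is left. It goes in only with the pins at a step; their round ends help.
- drive_mouth (a point): Centre of the drive socket's mouth, 12 mm out from the +y end face: a round steel hub, 33 mm across, with a 12 mm square bore that begins 3 mm inside a 17 mm round mouth. The shaft goes in along the machine's -y. The bore's sides stand level and upright at the start; the hub turns only against stiff drag (0.35 N m), so it carries the crank.
- crank_grip (a point): Crank, about 220 g, lying flat on the board: point in its flat steel arm (8 mm thick along the crank's y, 18 mm high, 110 mm long along its x), at mid height, 12 mm over the board, near its centre of mass, 45 mm from the shaft axis toward the handle. Crank's axes: the shaft points to -y, the arm runs from the shaft to -x, a wooden handle 24 mm thick, 70 mm long, points to +y from the arm's far end. z up.
- crank_tip (a point): Tip of the crank's shaft, on its axis, 66 mm from the arm's middle plane along the crank's -y. From the tip: 8 mm taper (6 to 10 mm), 20 mm of 10 mm square, a collar 22 mm across that meets the hub when the tip is 28 mm inside the mouth, then a 14 mm round neck, 28 mm long, up to the arm, which then stands 46 mm clear of the end face.
- tomato_tin: Bystander, to be left alone: tin, 75 mm wide, 110 mm high, behind the machine. Origin at its underside.
- red_bowl: Bystander, to be left alone: pink-red fluted bowl, upside down, 134 mm wide, 68 mm high, behind the machine. Origin at its underside.
- garlic_1: Bystander, to be left alone: garlic bulb, 56 mm, left of the machine. Origin at its underside.
- garlic_2: Bystander, to be left alone: garlic bulb, 60 mm, beside the other one. Origin at its underside.
- pepper_mill: Bystander, to be left alone: dark wooden pepper mill, 58 mm wide, 170 mm high, behind the machine. Origin at its underside.
- steel_cup: Bystander, to be left alone: tall steel cup, 68 mm wide, 111 mm high, on the right part of the pastry board. Origin at its underside.

How it is judged (in metres and radians):
On the way, in this order (a step that is already met when the one before it is completed fails the run):
1. the dial is pulled out until it is free (value of joint dial_pull above 0.01 m), for 0.1 s.
2. the dial, still out, is turned to the widest setting (value of joint dial_pull above 0.006 m and value of joint dial below 0.12 rad), for 0.1 s.
3. the dial is pushed back in at the widest setting (value of joint dial_pull below 0.0025 m and value of joint dial below 0.09 rad), for 0.2 s.
At the end, for the whole second after the job is handed in: The dial is pushed in (within 2.5 mm) at the widest setting (within 0.09 rad); the crank's shaft is home in the socket: tip at least 24.5 mm inside the mouth (28 mm is full depth), within 4 mm of its centre line and 8 degrees of its axis; the crank is at rest (all of step 3 and y of crank_tip in the frame of drive_mouth below -0.0245 m and x of crank_tip in the frame of drive_mouth between -0.004 and 0.004 m and z of crank_tip in the frame of drive_mouth between -0.004 and 0.004 m and angle between the y axis of crank_grip and the y axis of pasta_machine, either way round below 0.14 rad and linear speed of crank below 0.02 m/s); the robot touches nothing.
It fails at once if a bystander is moved by more than 30 mm (distance of any of tomato_tin, red_bowl, garlic_1, garlic_2, pepper_mill, steel_cup from where it was at the start of the episode above 0.03 m).
It also fails if it takes over 56 s, if anything falls off the work surface, if the arm or the gripper's body presses on something with over 40 N, if the wrist force passes 120 N, or if a joint passes its speed limit or range.

## Robot

A 6-joint arm with a two-finger parallel gripper is mounted at the origin on a cart in front of the work surface, level with it; the furniture and walls round the work are solid. World frame = base frame: x ahead of the robot, y to its left, z up, the work surface at z = 0. Lengths are in mm, angles in degrees, forces in N, time in s.
With the tool pointing down it reaches from about 300 to 850 mm from the base axis. Payload 4.2 kg.
Tool frame: the origin (TCP) lies at the very end of the fingers, on their centre line; the grasp point (between the pads) lies 19 mm behind it (env.grasp_offset is the distance from the TCP to the grasp point, in mm); z points along the fingers, y is the line along which they close (so a half turn about z gives the same grasp; the last joint's range is limited). The gripper opens to 91 mm and grips with 3 to 60 N. Pads are 32 mm wide; open, the fingers measure 118 mm over their backs; the gripper's body (76 mm by 178 mm) begins 60 mm behind the grasp point.
Start: joints at [-67.838, 18.312, 89.639, -0, 72.044, -1.146], TCP at [227.516, -528.09, 213.976] pointing down, gripper open.
Joint ranges: [-177.97, 177.97], [-48.28, 115.42], [12.27, 149.76], [-77.06, 257.06], [2.81, 150.46], [-146.56, 146.56]. Speed limits (degrees/s): [147.25, 147.25, 180, 180, 180, 180].

## Interface

Orientations are given as [roll, pitch, yaw] about the fixed x, y, z axes, in that order (R = Rz(yaw) Ry(pitch) Rx(roll)).
In Python, from workcell import env gives the robot as it stands. The module is installed in compiled form; this text tells all that it offers.
- The arm moves only by the tool send_rows, never from a script. Its argument "motion" is a list of rows, each an object of numbers: "tx", "ty", "tz": the shift along the tool's x, y, z in units of 500 mm (1.0 is 500 mm); "rx", "ry", "rz": the turn, a rotation vector about the tool's x, y, z in units of 30 degrees (1.0 is 30 degrees); "gripper": the closure, from -1 (fully open) to 1 (shut). In form: [{"tx": .., "ty": .., "tz": .., "rx": .., "ry": .., "rz": .., "gripper": ..}, ...]. A call has 1 to 12 rows; each row shifts and turns the commanded pose from where the row before left it, along the tool's axes as they then stand; what a row does not reach is not made up. A row lasts 1/8 s, in which the tool goes at most 62.5 mm and 10.7 degrees, less where a joint would pass 70% of its speed; a pose out of reach is approached as far as the arm can. A call with a number of a shift or a turn outside -1 to 1 is refused whole. A call with a gripper value outside its range is refused whole. The fingers move at their own pace and stop on an object; "grip_force" is the grip in N (left out, the last holds). Time passes only in rows, so rows that do not move let the fingers close. It gives the time, the measured TCP pose, the force, the opening and the grip force at its end, in the units of the state.
- env.state(): the state, without advancing time (a new reading comes with each control period).
- env.grab_frame(name): name is "scene" or "top"; returns a dict with "frame" (480x640x3 uint8, red, green, blue), "vertical_fov" (degrees; the focal length in pixels is half the picture's height over the tangent of half this angle, whatever the lens; pixels are square), "cx", "cy" (the principal point, pixels), "rvec" (rotation vector, rad) and "tvec" (3), from world to camera coordinates, as OpenCV has them. Camera axes: x right, y down, z forward; pixel columns grow to the right and rows downward; lengths in mm; the calibration is good to about 2 mm. A picture is of the moment at which its call begins. There is no depth.
- env.job_done(): hands the job in; it is judged then, once.
The state is a dict: "time_s": time; "qpos": joint angles; "qvel": joint speeds; "effort": joint torques, N m; "ee_pos": TCP position; "ee_rot": TCP orientation; "force": force on the tool from outside, world axes, zero at the start; "torque": the same for the moment, N m; "gripper_width": finger opening in mm; "gripper_force": force on a finger pad.
Only numpy, scipy, OpenCV 4.12 (cv2) and the standard library are available. Lean on these libraries where they do the work, as an engineer would, in place of code of your own. Each camera call takes 0.05 s, during which the arm holds its last target. There are 200 camera calls.

## Working session

There is one attempt and no reset: what is moved stays moved. The work goes in short steps, Python scripts to look and compute and a tool call to move; the robot and the scene stay as the last step left them, time stands still between calls to the robot, and variables do not carry over. Pictures are saved under pics/ and viewed, at most 10 in all, crops included, and the job is handed in when it is done.

Besides the shell and the picture viewer there is one more tool, called after "Call:" in YAML: its name, and indented under it one key for each argument. send_rows: Moves the arm, as the interface text tells. Shifts and turns lie within -1 to 1; 1 stands for 500 mm of shift or 30 degrees of turn. Its arguments: {"type":"object","properties":{"motion":{"type":"array"},"grip_force":{"type":"number"}},"required":["motion"]}

```bash
mkdir -p pics; ls
cat > h.py <<'E'
import numpy as np, cv2
from workcell import env
from scipy.spatial.transform import Rotation as R
def cam(n):
    f=env.grab_frame(n); im=f["frame"]; F=im.shape[0]/2/np.tan(np.radians(f["vertical_fov"])/2)
    K=np.array([[F,0,f["cx"]],[0,F,f["cy"]],[0,0,1]]); Rm=cv2.Rodrigues(np.array(f["rvec"],float))[0]; t=np.array(f["tvec"],float).ravel()
    return dict(im=im,K=K,R=Rm,t=t,c=-Rm.T@t)
def ray(c,p): 
    d=c["R"].T@np.linalg.inv(c["K"])@np.array([p[0],p[1],1.]); return d/np.linalg.norm(d)
def onz(c,p,z): d=ray(c,p); return c["c"]+d*(z-c["c"][2])/d[2]
def tri(c1,p1,c2,p2):
    d1,d2=ray(c1,p1),ray(c2,p2); s=np.linalg.lstsq(np.c_[d1,-d2],c2["c"]-c1["c"],rcond=None)[0]
    a,b=c1["c"]+s[0]*d1,c2["c"]+s[1]*d2; return (a+b)/2,np.linalg.norm(a-b)
def proj(c,P): q=c["K"]@(c["R"]@np.array(P,float)+c["t"]); return q[:2]/q[2]
def save(c,n,crop=None,s=1):
    im=c["im"]
    if crop: x0,y0,x1,y1=crop; im=im[y0:y1,x0:x1]
    cv2.imwrite(n,cv2.resize(im[:,:,::-1],None,fx=s,fy=s,interpolation=cv2.INTER_CUBIC))
E
python3 - <<'E'
from h import *
for n in("scene","top"):
    c=cam(n); save(c,f"pics/{n}0.png"); print(n,c["c"],c["K"][0,0],c["R"][2])
print(env.state())
E
```

```text
pics
scene [237.28903235  70.60571229 898.04220472] 444.0569555928644 [ 0.41626693 -0.23630528 -0.87799867]
top [ 358.40006663 -147.300719   1421.36045981] 614.9753102406123 [ 0.18983318  0.01671109 -0.98167413]
{'time_s': 0.1, 'qpos': array([-6.78389697e+01,  1.83492235e+01,  8.96989213e+01, -9.28959135e-04,
        7.20437325e+01, -1.14529053e+00]), 'qvel': array([-0.06478641, -0.09389706, -0.20527987,  0.02693521,  0.01176154,
        0.08915831]), 'effort': array([ 5.97638591e-04, -4.13333416e+01, -2.32509416e+01,  7.28709321e-02,
        4.21820325e-02, -7.03099113e-05]), 'ee_pos': array([ 227.33070343, -527.66853929,  213.19521806]), 'ee_rot': array([-1.79908123e+02, -9.53346703e-04,  2.33066072e+01]), 'force': array([0.26748917, 0.30879196, 0.6470021 ]), 'torque': array([-0.01744419, -0.00252328,  0.05470126]), 'gripper_force': 0.0, 'gripper_width': 91.10033161908426}
```

View pics/scene0.png

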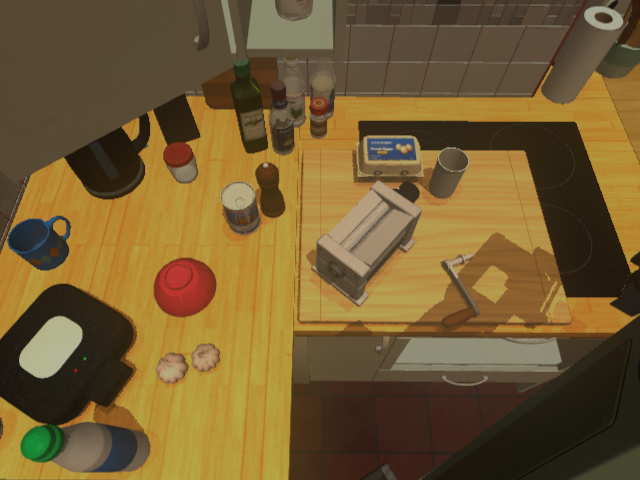

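View pics/top0.png

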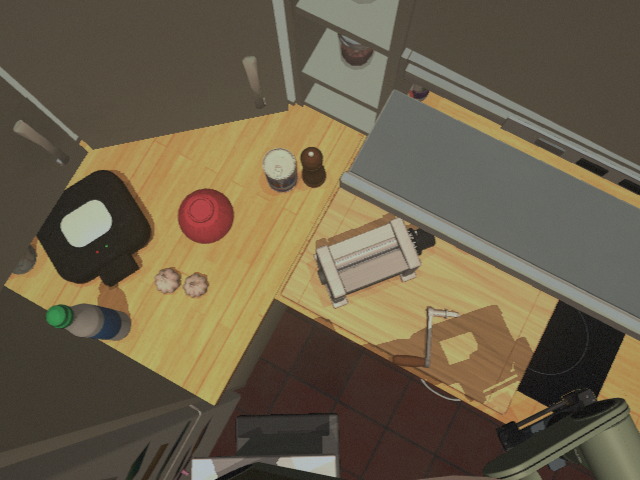

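The scene view shows the machine around (365,240), with its dial (black) at (408,192), its socket end at (340,273) and the crank at (445–480, 255–325). In the top view the dial is at (425,240) and the crank's arm runs from (430,312) to (428,362). The cabinet edge runs close above the dial.

Run:
```python
from h import *
a=cam("scene"); b=cam("top")
A=cv2.resize(a["im"][170:330,300:500],None,fx=4,fy=3.75/3.75*4,interpolation=cv2.INTER_CUBIC)[:600]
cv2.imwrite("pics/s1.png",A[:,:,::-1][:600])
save(b,"pics/t1.png",(300,205,470,375),3.5)
```

```text
(no output)
```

View pics/s1.png

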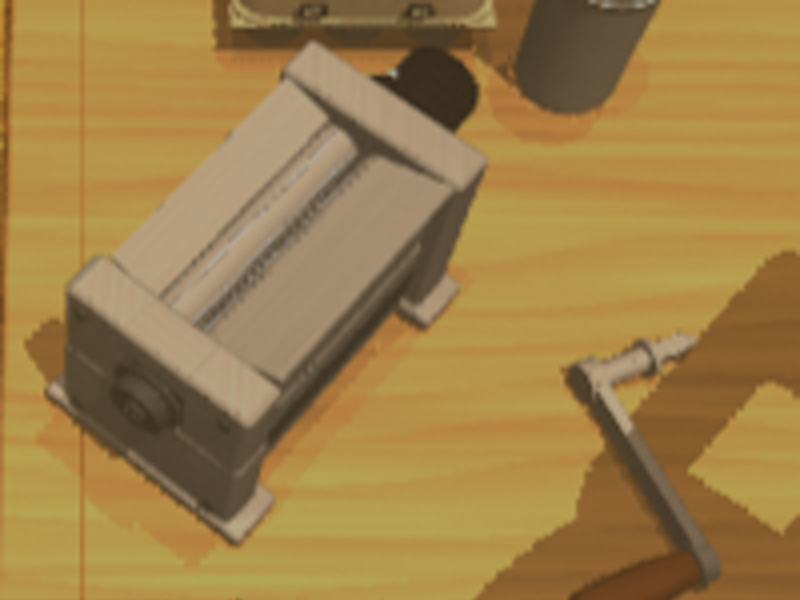

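View pics/t1.png

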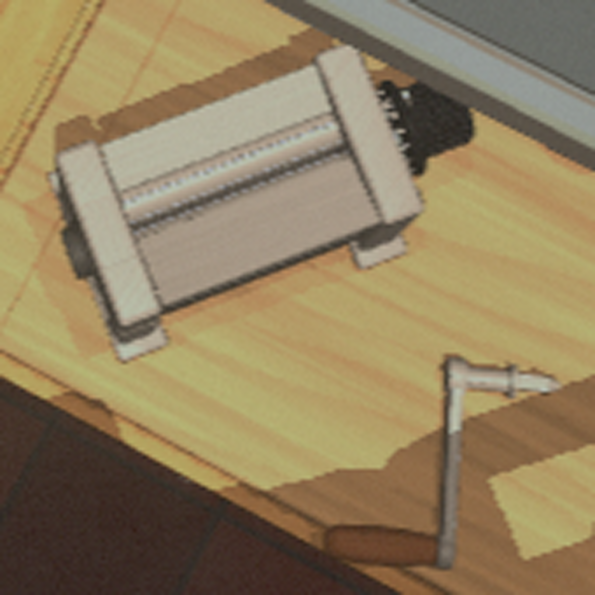

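The scene crop shows the machine's top corners at (312,42), (487,160), (68,288) and (245,425), and the crank tip at (695,342). The matching points in the top crop are (350,45), (422,210), (58,157), (122,325) and (557,383). I'll triangulate these.

Run:
```python
from h import *
np.set_printoptions(precision=1,suppress=True)
a=cam("scene"); b=cam("top")
S=lambda u,v:((u+.5)/4-.5+300,(v+.5)/4-.5+170)
T=lambda u,v:((u+.5)/3.5-.5+300,(v+.5)/3.5-.5+205)
pts=dict(m_mypx=((312,42),(350,45)),m_mymx=((487,160),(422,210)),m_pypx=((68,288),(58,157)),m_pymx=((245,425),(122,325)),
 tip=((695,342),(557,383)),shaft=((590,378),(455,370)),far=((708,562),(447,558)))
P={}
for k,(s,t) in pts.items():
    P[k],e=tri(a,S(*s),b,T(*t)); print(k,P[k],"gap %.1f"%e, "scene z161/36:",onz(a,S(*s),161 if k[0]=='m' else 36),"top:",onz(b,T(*t),161 if k[0]=='m' else 36))
my=(P['m_pypx']+P['m_pymx']-P['m_mypx']-P['m_mymx'])/2; mx=(P['m_pypx']-P['m_pymx']+P['m_mypx']-P['m_mymx'])/2
print("len",np.linalg.norm(my),np.linalg.norm(mx),"yaw",np.degrees(np.arctan2(-my[0],my[1])),np.degrees(np.arctan2(mx[1],mx[0])))
print("centre",sum(P[k] for k in P if k[0]=='m')/4)
# cabinet edge, top view, crop line lower front edge (265,0)->(595,170)
for q in((265,0),(430,85),(595,170)): print("cab@440",onz(b,T(*q),440))
# steel cup: scene base front and rim
print("cup base",onz(a,S(560,110),24),"cup rim",onz(a,(452,160),24+111))
print("knob end top view",onz(b,T(445,125),119), "hub",onz(b,T(80,250),119),"hub s",onz(a,S(140,408),119))
print(env.state()["ee_pos"])
```

```text
m_mypx [ 642.1 -308.5  163.8] gap 0.5 scene z161/36: [ 643.4 -310.1  161. ] top: [ 643.  -308.7  161. ]
m_mymx [ 541.9 -345.7  160.3] gap 0.3 scene z161/36: [ 541.5 -345.4  161. ] top: [ 541.9 -345.5  161. ]
m_pypx [ 581.1 -131.6  160.2] gap 1.0 scene z161/36: [ 581.1 -131.   161. ] top: [ 580.6 -132.   161. ]
m_pymx [ 480.1 -166.1  160.5] gap 1.1 scene z161/36: [ 480.3 -165.7  161. ] top: [ 479.6 -166.5  161. ]
tip [ 444.7 -445.3   33.3] gap 3.6 scene z161/36: [ 442.4 -444.5   36. ] top: [ 446.2 -444.    36. ]
shaft [ 454.7 -380.5   36.5] gap 3.5 scene z161/36: [ 453.3 -381.6   36. ] top: [ 456.4 -379.8   36. ]
far [ 339.5 -365.8   43.9] gap 0.9 scene z161/36: [ 340.9 -369.7   36. ] top: [ 339.  -367.3   36. ]
len 188.54294738987036 106.84374247022615 yaw 19.019373627444924 19.620636036292215
centre [ 561.3 -238.   161.2]
cab@440 [ 602.9 -234.5  440. ]
cab@440 [ 559.7 -308.9  440. ]
cab@440 [ 517.3 -382.   440. ]
cup base [ 605.1 -481.    24. ] cup rim [ 622.9 -493.6  135. ]
knob end top view [ 600.2 -369.4  119. ] hub [ 530.1 -143.1  119. ] hub s [ 526.6 -140.   119. ]
[ 227.4 -527.9  213.7]
```

```bash
cat >> h.py <<'E'
YAW=np.radians(19.3); MC=np.array([561.3,-238.,24.]); k=np.array([0,0,1.])
mx=np.array([np.cos(YAW),np.sin(YAW),0]); my=np.array([-np.sin(YAW),np.cos(YAW),0])
def M(x,y,z): return MC+x*mx+y*my+z*k
def dialR(phi):
    p=np.radians(phi); z=np.sin(p)*mx-np.cos(p)*k; return np.c_[my,np.cross(z,my),z]
def downR(yaw): return (R.from_euler('z',yaw,degrees=True)*R.from_euler('x',180,degrees=True)).as_matrix()
def rows(p1,R1,n=None,p0=None,R0=None):
    s=env.state()
    if p0 is None: p0=s["ee_pos"]
    if R0 is None: R0=R.from_euler('xyz',s["ee_rot"],degrees=True).as_matrix()
    w=R.from_matrix(R0.T@R1).as_rotvec(); p=R0.T@(np.array(p1)-p0)
    m=n or int(max(np.ceil(np.linalg.norm(p)/55),np.ceil(np.degrees(np.linalg.norm(w))/9),1))
    r=R.from_rotvec(w/m).as_matrix(); A=sum(np.linalg.matrix_power(r,i) for i in range(m))
    d=np.linalg.solve(A,p)/500; t=np.degrees(w/m)/30
    print(m,"rows: t",np.round(d,4),"r",np.round(t,4))
E
python3 - <<'E'
from h import *
np.set_printoptions(precision=3,suppress=True)
a=cam("scene"); b=cam("top")
for th in(0,25,50):
    t=np.radians(th); 
    for rr in (26,31): q=M(rr*np.sin(t),-114,95+rr*np.cos(t)); print(th,rr,"s crop",(proj(a,q)-[300,170])*4,"t crop",(proj(b,q)-[300,205])*3.5)
for q in((447,420),(460,420),(444,500),(459,500)): print(onz(b,((q[0]+.5)/3.5-.5+300,(q[1]+.5)/3.5-.5+205),45))
Rd=dialR(35); g=M(0,-97-42,95); rows(g+(19-130)*Rd[:,2],Rd)
print(g, g+(19-130)*Rd[:,2])
E
```

```text
0 26 s crop [412.488  92.681] t crop [411.11  118.933]
0 31 s crop [414.221  87.077] t crop [412.313 117.349]
25 26 s crop [394.24   83.788] t crop [403.458 103.041]
25 31 s crop [392.372  76.477] t crop [403.157  98.347]
50 26 s crop [378.072  82.064] t crop [396.173  91.834]
50 31 s crop [373.083  74.501] t crop [394.456  84.996]
[ 424.448 -371.253   45.   ]
[ 424.205 -379.43    45.   ]
[ 374.783 -366.216   45.   ]
[ 374.513 -375.587   45.   ]
11 rows: t [0.054 0.041 0.017] r [-0.085  0.079 -0.252]
[ 607.242 -369.188  119.   ] [ 547.153 -390.231  209.926]
```

Call:
send_rows:
  motion:
    - {"tx": 0.054,"ty": 0.041,"tz": 0.017,"rx": -0.085,"ry": 0.079,"rz": -0.252,"gripper": -1}
    - {"tx": 0.054,"ty": 0.041,"tz": 0.017,"rx": -0.085,"ry": 0.079,"rz": -0.252,"gripper": -1}
    - {"tx": 0.054,"ty": 0.041,"tz": 0.017,"rx": -0.085,"ry": 0.079,"rz": -0.252,"gripper": -1}
    - {"tx": 0.054,"ty": 0.041,"tz": 0.017,"rx": -0.085,"ry": 0.079,"rz": -0.252,"gripper": -1}
    - {"tx": 0.054,"ty": 0.041,"tz": 0.017,"rx": -0.085,"ry": 0.079,"rz": -0.252,"gripper": -1}
    - {"tx": 0.054,"ty": 0.041,"tz": 0.017,"rx": -0.085,"ry": 0.079,"rz": -0.252,"gripper": -1}
    - {"tx": 0.054,"ty": 0.041,"tz": 0.017,"rx": -0.085,"ry": 0.079,"rz": -0.252,"gripper": -1}
    - {"tx": 0.054,"ty": 0.041,"tz": 0.017,"rx": -0.085,"ry": 0.079,"rz": -0.252,"gripper": -1}
    - {"tx": 0.054,"ty": 0.041,"tz": 0.017,"rx": -0.085,"ry": 0.079,"rz": -0.252,"gripper": -1}
    - {"tx": 0.054,"ty": 0.041,"tz": 0.017,"rx": -0.085,"ry": 0.079,"rz": -0.252,"gripper": -1}
    - {"tx": 0.054,"ty": 0.041,"tz": 0.017,"rx": -0.085,"ry": 0.079,"rz": -0.252,"gripper": -1}
    - {"gripper": -1}

```text
invalid input at $.motion[11]: expected keys tx, ty, tz, rx, ry, rz, gripper
```

Run:
```python
from h import *
s=env.state(); print(s["qpos"],s["ee_pos"],s["ee_rot"])
Rd=dialR(35); g=M(0,-97-42,95); print(g+(19-130)*Rd[:,2]); rows(g+19*Rd[:,2],Rd,5)
save(cam("scene"),"pics/s2.png",(280,100,540,295),3)
```

```text
[-6.78389646e+01  1.83173629e+01  8.96487127e+01 -1.28879461e-05
  7.20431668e+01 -1.14640531e+00] [ 227.482856   -528.02843416  213.8551889 ] [-1.79990759e+02 -1.72657101e-04  2.33074447e+01]
[ 547.15254009 -390.23118697  209.92587692]
5 rows: t [0.144  0.0916 0.0808] r [-0.1874  0.1746 -0.5539]
```

View pics/s2.png

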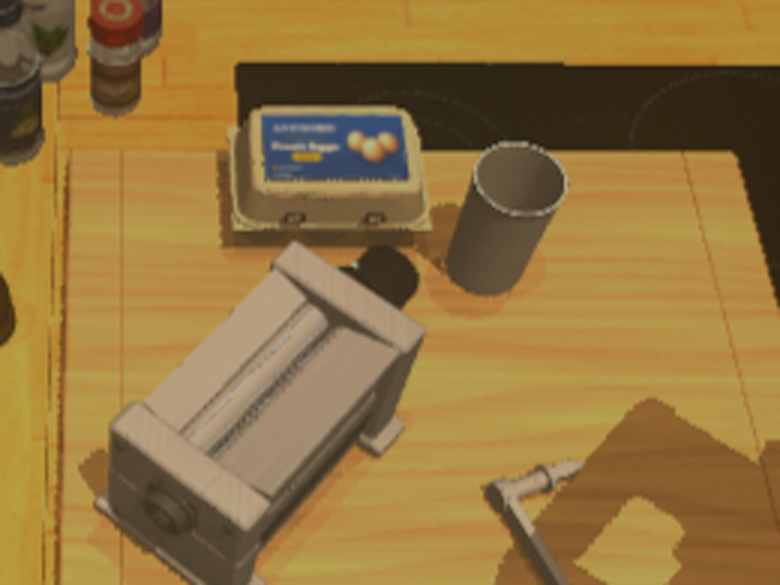

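The call was refused because all keys are required, so the arm did not move. The picture still shows the start: knob at (388,275) in the crop, cup at (505,220). I'll send it again with all keys.

Call:
send_rows:
  motion:
    - {"tx": 0.054,"ty": 0.041,"tz": 0.017,"rx": -0.085,"ry": 0.079,"rz": -0.252,"gripper": -1}
    - {"tx": 0.054,"ty": 0.041,"tz": 0.017,"rx": -0.085,"ry": 0.079,"rz": -0.252,"gripper": -1}
    - {"tx": 0.054,"ty": 0.041,"tz": 0.017,"rx": -0.085,"ry": 0.079,"rz": -0.252,"gripper": -1}
    - {"tx": 0.054,"ty": 0.041,"tz": 0.017,"rx": -0.085,"ry": 0.079,"rz": -0.252,"gripper": -1}
    - {"tx": 0.054,"ty": 0.041,"tz": 0.017,"rx": -0.085,"ry": 0.079,"rz": -0.252,"gripper": -1}
    - {"tx": 0.054,"ty": 0.041,"tz": 0.017,"rx": -0.085,"ry": 0.079,"rz": -0.252,"gripper": -1}
    - {"tx": 0.054,"ty": 0.041,"tz": 0.017,"rx": -0.085,"ry": 0.079,"rz": -0.252,"gripper": -1}
    - {"tx": 0.054,"ty": 0.041,"tz": 0.017,"rx": -0.085,"ry": 0.079,"rz": -0.252,"gripper": -1}
    - {"tx": 0.054,"ty": 0.041,"tz": 0.017,"rx": -0.085,"ry": 0.079,"rz": -0.252,"gripper": -1}
    - {"tx": 0.054,"ty": 0.041,"tz": 0.017,"rx": -0.085,"ry": 0.079,"rz": -0.252,"gripper": -1}
    - {"tx": 0.054,"ty": 0.041,"tz": 0.017,"rx": -0.085,"ry": 0.079,"rz": -0.252,"gripper": -1}
    - {"tx": 0,"ty": 0,"tz": 0,"rx": 0,"ry": 0,"rz": 0,"gripper": -1}

```text
time_s: 1.95
ee_pos: [546.7, -386.4, 209.2]
ee_rot: [145.1, 0.0, 109.4]
force: [-0.7, -0.2, 0.2]
gripper_width: 91.4
gripper_force: 0.0
```

Run:
```python
from h import *
s=env.state(); print(s["qpos"],s["ee_pos"],s["ee_rot"])
Rd=dialR(35); g=M(0,-97-42,95); print(g+(19-130)*Rd[:,2]); rows(g+19*Rd[:,2],Rd,5)
save(cam("scene"),"pics/s3.png",(280,100,540,295),3)
```

```text
[-52.0357725   21.46813159  94.68472288  39.53335224  58.31279754
 -91.1573186 ] [ 546.70156559 -386.41242386  209.1707015 ] [1.45146894e+02 7.46931171e-03 1.09379278e+02]
[ 547.15254009 -390.23118697  209.92587692]
5 rows: t [-0.0015 -0.      0.0516] r [-0.001  -0.0003  0.0005]
```

View pics/s3.png

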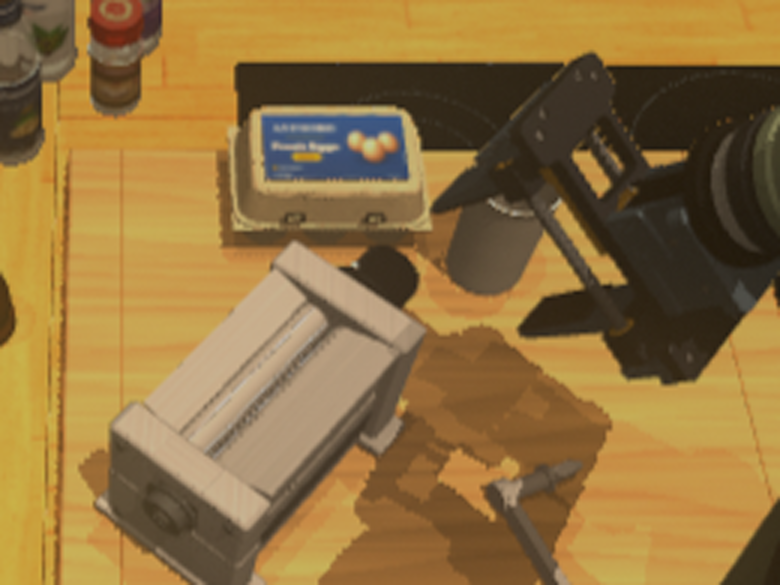

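The gripper stands open in front of the knob, with fingers at (460,190) and (550,315) and the knob at (388,275). The path along the tool's z is clear.

Call:
send_rows:
  motion:
    - {"tx": -0.0015,"ty": 0,"tz": 0.0516,"rx": 0,"ry": 0,"rz": 0,"gripper": -1}
    - {"tx": -0.0015,"ty": 0,"tz": 0.0516,"rx": 0,"ry": 0,"rz": 0,"gripper": -1}
    - {"tx": -0.0015,"ty": 0,"tz": 0.0516,"rx": 0,"ry": 0,"rz": 0,"gripper": -1}
    - {"tx": -0.0015,"ty": 0,"tz": 0.0516,"rx": 0,"ry": 0,"rz": 0,"gripper": -1}
    - {"tx": -0.0015,"ty": 0,"tz": 0.0516,"rx": 0,"ry": 0,"rz": 0,"gripper": -1}
    - {"tx": 0,"ty": 0,"tz": 0,"rx": 0,"ry": 0,"rz": 0,"gripper": -1}
    - {"tx": 0,"ty": 0,"tz": 0,"rx": 0,"ry": 0,"rz": 0,"gripper": -1}

```text
time_s: 2.88
ee_pos: [617.3, -367.8, 104.4]
ee_rot: [145.1, 0.1, 109.3]
force: [0.5, -0.8, 0.5]
gripper_width: 91.3
gripper_force: 0.0
```

Run:
```python
from h import *
Rd=dialR(35); g=M(0,-97-42,95); s=env.state(); print(s["ee_pos"]-(g+19*Rd[:,2]), s["force"])
save(cam("scene"),"pics/s4.png",(340,120,500,240),5)
```

```text
[-0.23604066 -2.21843459  0.97951045] [ 0.52456525 -0.80319865  0.52309874]
```

View pics/s4.png

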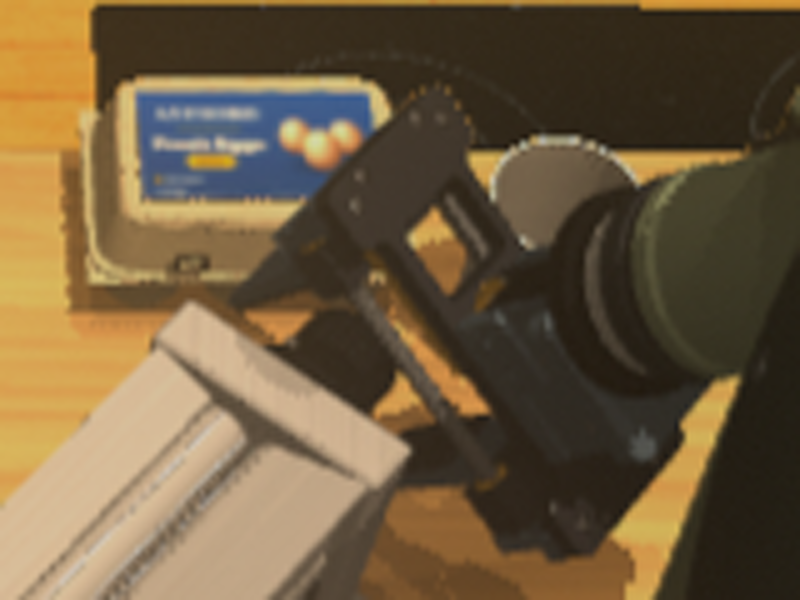

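The knob at (345,355) sits between the two fingers, so I'll close on it.

Call:
send_rows:
  motion:
    - {"tx": 0,"ty": 0,"tz": 0,"rx": 0,"ry": 0,"rz": 0,"gripper": 1}
    - {"tx": 0,"ty": 0,"tz": 0,"rx": 0,"ry": 0,"rz": 0,"gripper": 1}
    - {"tx": 0,"ty": 0,"tz": 0,"rx": 0,"ry": 0,"rz": 0,"gripper": 1}
    - {"tx": 0,"ty": 0,"tz": 0,"rx": 0,"ry": 0,"rz": 0,"gripper": 1}
    - {"tx": 0,"ty": 0,"tz": 0,"rx": 0,"ry": 0,"rz": 0,"gripper": 1}
    - {"tx": 0,"ty": 0,"tz": 0,"rx": 0,"ry": 0,"rz": 0,"gripper": 1}
    - {"tx": 0,"ty": 0,"tz": 0,"rx": 0,"ry": 0,"rz": 0,"gripper": 1}
    - {"tx": 0,"ty": 0,"tz": 0,"rx": 0,"ry": 0,"rz": 0,"gripper": 1}
  grip_force: 30

```text
time_s: 3.92
ee_pos: [618.5, -366.7, 104.6]
ee_rot: [145.0, 0.1, 109.3]
force: [5.0, 1.8, 2.0]
gripper_width: 43.3
gripper_force: 30.0
```

Call:
send_rows:
  motion:
    - {"tx": -0.006,"ty": 0,"tz": 0,"rx": 0,"ry": 0,"rz": 0,"gripper": 1}
    - {"tx": -0.006,"ty": 0,"tz": 0,"rx": 0,"ry": 0,"rz": 0,"gripper": 1}
    - {"tx": -0.006,"ty": 0,"tz": 0,"rx": 0,"ry": 0,"rz": 0,"gripper": 1}
    - {"tx": -0.006,"ty": 0,"tz": 0,"rx": 0,"ry": 0,"rz": 0,"gripper": 1}
    - {"tx": -0.004,"ty": 0,"tz": 0,"rx": 0,"ry": 0,"rz": 0,"gripper": 1}
    - {"tx": 0,"ty": 0,"tz": 0,"rx": 0,"ry": 0,"rz": 0,"gripper": 1}
    - {"tx": 0,"ty": 0,"tz": 0,"rx": 0,"ry": 0,"rz": 0,"gripper": 1}

```text
time_s: 4.8
ee_pos: [622.5, -378.0, 104.3]
ee_rot: [145.0, -0.1, 109.4]
force: [2.7, 4.9, 3.1]
gripper_width: 43.4
gripper_force: 30.0
```

Run:
```python
from h import *
s=env.state(); print(s["ee_pos"],s["force"],s["torque"],s["qpos"], "moved",(s["ee_pos"]-[618.5,-366.7,104.6])@my)
Rd=R.from_euler('xyz',s["ee_rot"],degrees=True).as_matrix()
print((s["ee_pos"]-19*Rd[:,2]-MC)@np.c_[mx,my,k])
# turn about axis through grasp point by 30 deg in 8 rows, about machine y (top toward -x)
c=s["ee_pos"]-19*Rd[:,2]
for sg in(1,-1):
    Q=R.from_rotvec(np.radians(sg*28)*my).as_matrix(); R1=Q@Rd; print(sg,R1[:,2]@mx); rows(c+19*R1[:,2],R1,8)
```

```text
[ 622.51488567 -377.95419253  104.31892136] [2.67289951 4.90604923 3.14145799] [ 0.69032967 -0.57403538  0.33821279] [-46.13864079  30.97764297  95.53445056  45.24379386  47.40027199
 -95.31975978] moved -11.948695119108187
[   0.62382415 -152.37729189   95.8854984 ]
1 0.12161777835875641
8 rows: t [ 0.     -0.0023 -0.0001] r [1.167e-01 1.000e-04 3.000e-04]
-1 0.8908878048435452
8 rows: t [-0.      0.0023 -0.0001] r [-1.167e-01 -1.000e-04 -3.000e-04]
```

Call:
send_rows:
  motion:
    - {"tx": 0,"ty": 0.0023,"tz": 0,"rx": -0.117,"ry": 0,"rz": 0,"gripper": 1}
    - {"tx": 0,"ty": 0.0023,"tz": 0,"rx": -0.117,"ry": 0,"rz": 0,"gripper": 1}
    - {"tx": 0,"ty": 0.0023,"tz": 0,"rx": -0.117,"ry": 0,"rz": 0,"gripper": 1}
    - {"tx": 0,"ty": 0.0023,"tz": 0,"rx": -0.117,"ry": 0,"rz": 0,"gripper": 1}
    - {"tx": 0,"ty": 0.0023,"tz": 0,"rx": -0.117,"ry": 0,"rz": 0,"gripper": 1}
    - {"tx": 0,"ty": 0.0023,"tz": 0,"rx": -0.117,"ry": 0,"rz": 0,"gripper": 1}
    - {"tx": 0,"ty": 0.0023,"tz": 0,"rx": -0.117,"ry": 0,"rz": 0,"gripper": 1}
    - {"tx": 0,"ty": 0.0023,"tz": 0,"rx": -0.117,"ry": 0,"rz": 0,"gripper": 1}
    - {"tx": 0,"ty": 0,"tz": 0,"rx": 0,"ry": 0,"rz": 0,"gripper": 1}
    - {"tx": 0,"ty": 0,"tz": 0,"rx": 0,"ry": 0,"rz": 0,"gripper": 1}

```text
time_s: 6.05
ee_pos: [627.8, -376.1, 110.6]
ee_rot: [117.0, -0.0, 109.5]
force: [2.0, 4.7, 2.6]
gripper_width: 43.4
gripper_force: 30.0
```

Run:
```python
from h import *
s=env.state(); Rd=R.from_euler('xyz',s["ee_rot"],degrees=True).as_matrix()
g=s["ee_pos"]-19*Rd[:,2]
print(s["ee_rot"],s["force"],s["torque"],s["qpos"],"my torque",s["torque"]@my,(g-MC)@np.c_[mx,my,k], s["gripper_width"])
a=cam("scene")
save(a,"pics/s5.png",(340,150,460,240),6)
for th in(0,25):
    t=np.radians(th); 
    for rr in (26,31): q=M(rr*np.sin(t),-126,95+rr*np.cos(t)); print(th,rr,(proj(a,q)-[340,150])*6)
```

```text
[ 1.16970336e+02 -1.95268475e-02  1.09544957e+02] [2.03619482 4.69436352 2.63345862] [ 0.28600376 -0.18024639  0.55999834] [ -55.12752791   37.24880535  105.8492477    84.41544471   59.73239669
 -137.87068384] my torque -0.264645077997694 [   0.17468738 -152.35245629   95.17474876] 43.3736706163408
0 26 [399.17819857 237.2197238 ]
0 31 [401.86449639 228.74928675]
25 26 [371.81039572 224.07569099]
25 31 [369.0961468  213.08257608]
```

View pics/s5.png

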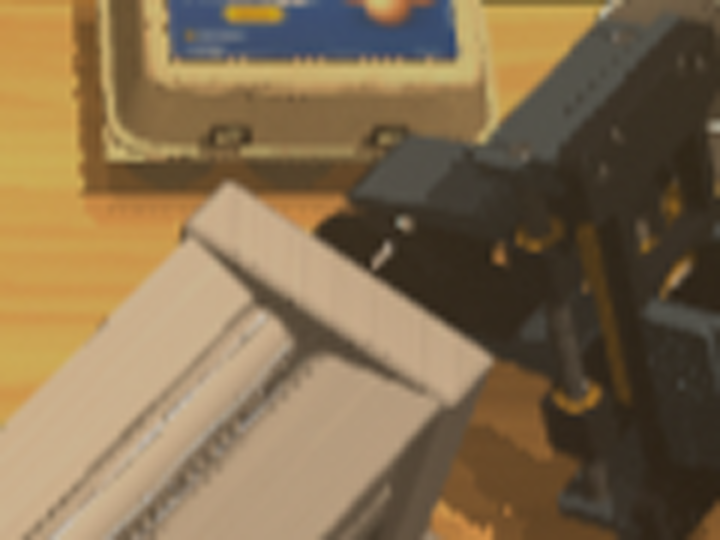

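The pointer at (405,225) matches the projection for 0° (402,229). I'll push it in now.

Call:
send_rows:
  motion:
    - {"tx": 0.005,"ty": 0,"tz": 0,"rx": 0,"ry": 0,"rz": 0,"gripper": 1}
    - {"tx": 0.005,"ty": 0,"tz": 0,"rx": 0,"ry": 0,"rz": 0,"gripper": 1}
    - {"tx": 0.005,"ty": 0,"tz": 0,"rx": 0,"ry": 0,"rz": 0,"gripper": 1}
    - {"tx": 0.005,"ty": 0,"tz": 0,"rx": 0,"ry": 0,"rz": 0,"gripper": 1}
    - {"tx": 0.005,"ty": 0,"tz": 0,"rx": 0,"ry": 0,"rz": 0,"gripper": 1}
    - {"tx": 0.003,"ty": 0,"tz": 0,"rx": 0,"ry": 0,"rz": 0,"gripper": 1}
    - {"tx": 0,"ty": 0,"tz": 0,"rx": 0,"ry": 0,"rz": 0,"gripper": 1}
    - {"tx": 0,"ty": 0,"tz": 0,"rx": 0,"ry": 0,"rz": 0,"gripper": 1}
    - {"tx": 0,"ty": 0,"tz": 0,"rx": 0,"ry": 0,"rz": 0,"gripper": 1}

```text
time_s: 7.22
ee_pos: [624.0, -366.0, 110.8]
ee_rot: [117.0, 0.2, 109.2]
force: [6.3, -0.2, 0.2]
gripper_width: 43.3
gripper_force: 30.0
```

Run:
```python
from h import *
s=env.state(); Rd=R.from_euler('xyz',s["ee_rot"],degrees=True).as_matrix()
print(s["ee_rot"],s["force"]@my,s["torque"]@my,(s["ee_pos"]-19*Rd[:,2]-MC)@np.c_[mx,my,k])
```

```text
[117.02798471   0.18735228 109.21183975] -2.305747000893026 -0.11793731551965132 [-4.94152386e-02 -1.41503611e+02  9.54104153e+01]
```

Call:
send_rows:
  motion:
    - {"tx": 0.004,"ty": 0,"tz": 0,"rx": 0,"ry": 0,"rz": 0,"gripper": 1}
    - {"tx": 0.004,"ty": 0,"tz": 0,"rx": 0,"ry": 0,"rz": 0,"gripper": 1}
    - {"tx": 0,"ty": 0,"tz": 0,"rx": 0,"ry": 0,"rz": 0,"gripper": 1}
    - {"tx": 0,"ty": 0,"tz": 0,"rx": 0,"ry": 0,"rz": 0,"gripper": 1}
    - {"tx": 0,"ty": 0,"tz": 0,"rx": 0,"ry": 0,"rz": 0,"gripper": 1}

```text
time_s: 7.85
ee_pos: [623.4, -364.9, 110.9]
ee_rot: [117.1, 0.3, 108.9]
force: [8.9, -4.3, -0.9]
gripper_width: 43.6
gripper_force: 30.0
```

Run:
```python
from h import *
s=env.state(); Rd=R.from_euler('xyz',s["ee_rot"],degrees=True).as_matrix()
print(s["ee_rot"],s["force"]@my,s["torque"]@my,(s["ee_pos"]-19*Rd[:,2]-MC)@np.c_[mx,my,k])
```

```text
[117.06318898   0.33656219 108.94786262] -7.017858291094317 0.07348012836993757 [  -0.22865497 -140.16233988   95.55174073]
```

Call:
send_rows:
  motion:
    - {"tx": 0,"ty": 0,"tz": 0,"rx": 0,"ry": 0,"rz": 0,"gripper": -1}
    - {"tx": 0,"ty": 0,"tz": 0,"rx": 0,"ry": 0,"rz": 0,"gripper": -1}
    - {"tx": 0,"ty": 0,"tz": 0,"rx": 0,"ry": 0,"rz": 0,"gripper": -1}
    - {"tx": 0,"ty": 0,"tz": 0,"rx": 0,"ry": 0,"rz": 0,"gripper": -1}
    - {"tx": 0,"ty": 0,"tz": -0.04,"rx": 0,"ry": 0,"rz": 0,"gripper": -1}
    - {"tx": 0,"ty": 0,"tz": -0.1,"rx": 0,"ry": 0,"rz": 0,"gripper": -1}
    - {"tx": 0,"ty": 0,"tz": -0.1,"rx": 0,"ry": 0,"rz": 0,"gripper": -1}
    - {"tx": 0,"ty": 0,"tz": -0.08,"rx": 0,"ry": 0,"rz": 0,"gripper": -1}
    - {"tx": 0,"ty": 0,"tz": 0,"rx": 0,"ry": 0,"rz": 0,"gripper": -1}

```text
time_s: 8.98
ee_pos: [485.3, -410.4, 185.0]
ee_rot: [117.0, 0.3, 109.1]
force: [1.6, 0.1, -0.2]
gripper_width: 90.9
gripper_force: 0.0
```

Run:
```python
from h import *
s=env.state(); print(s["ee_pos"],s["force"],s["qpos"],s["gripper_width"])
a=cam("scene"); save(a,"pics/s6.png",(340,150,460,240),6)
for th in(0,25):
    t=np.radians(th); q=M(31*np.sin(t),-114,95+31*np.cos(t)); print(th,(proj(a,q)-[340,150])*6)
R1=downR(-7.5); rows(np.array([410,-374,150.]),R1,18)
# mid waypoint: tilt 30, half yaw
```

```text
[ 485.27194654 -410.4006926   185.01345883] [ 1.5947129   0.11938055 -0.17864951] [ -69.45155429   28.4095723   108.8160716    71.93109277   69.47255516
 -133.85725   ] 90.94091504028081
0 [381.33191244 250.61610257]
25 [348.55834111 234.71512895]
18 rows: t [-0.0036 -0.0113 -0.0035] r [ 0.0723 -0.1166  0.1908]
```

View pics/s6.png

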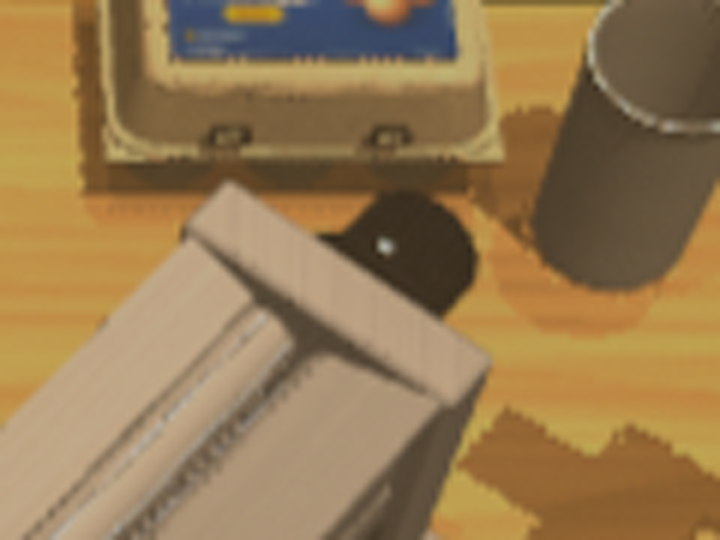

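The pointer at (386,245) in the picture agrees with 0° pushed in (381,251). Next I untilt, then yaw over the crank.

Run:
```python
from h import *
p1=np.array([430,-385,180.]); rows(p1,dialR(0),8); rows(np.array([410,-374.,150.]),downR(-7.5),12,p0=p1,R0=dialR(0))
```

```text
8 rows: t [ 0.0104 -0.0102 -0.006 ] r [ 0.2623  0.0009 -0.    ]
12 rows: t [-0.0004 -0.0045  0.005 ] r [-0.     -0.      0.3244]
```

Call:
send_rows:
  motion:
    - {"tx": 0.0104,"ty": -0.0102,"tz": -0.006,"rx": 0.262,"ry": 0,"rz": 0,"gripper": -1}
    - {"tx": 0.0104,"ty": -0.0102,"tz": -0.006,"rx": 0.262,"ry": 0,"rz": 0,"gripper": -1}
    - {"tx": 0.0104,"ty": -0.0102,"tz": -0.006,"rx": 0.262,"ry": 0,"rz": 0,"gripper": -1}
    - {"tx": 0.0104,"ty": -0.0102,"tz": -0.006,"rx": 0.262,"ry": 0,"rz": 0,"gripper": -1}
    - {"tx": 0.0104,"ty": -0.0102,"tz": -0.006,"rx": 0.262,"ry": 0,"rz": 0,"gripper": -1}
    - {"tx": 0.0104,"ty": -0.0102,"tz": -0.006,"rx": 0.262,"ry": 0,"rz": 0,"gripper": -1}
    - {"tx": 0.0104,"ty": -0.0102,"tz": -0.006,"rx": 0.262,"ry": 0,"rz": 0,"gripper": -1}
    - {"tx": 0.0104,"ty": -0.0102,"tz": -0.006,"rx": 0.262,"ry": 0,"rz": 0,"gripper": -1}

```text
time_s: 10.02
ee_pos: [431.4, -382.5, 179.0]
ee_rot: [-179.8, 0.0, 109.4]
force: [-0.0, -0.8, -2.0]
gripper_width: 91.4
gripper_force: 0.0
```

Call:
send_rows:
  motion:
    - {"tx": -0.0004,"ty": -0.0045,"tz": 0.005,"rx": 0,"ry": 0,"rz": 0.324,"gripper": -1}
    - {"tx": -0.0004,"ty": -0.0045,"tz": 0.005,"rx": 0,"ry": 0,"rz": 0.324,"gripper": -1}
    - {"tx": -0.0004,"ty": -0.0045,"tz": 0.005,"rx": 0,"ry": 0,"rz": 0.324,"gripper": -1}
    - {"tx": -0.0004,"ty": -0.0045,"tz": 0.005,"rx": 0,"ry": 0,"rz": 0.324,"gripper": -1}
    - {"tx": -0.0004,"ty": -0.0045,"tz": 0.005,"rx": 0,"ry": 0,"rz": 0.324,"gripper": -1}
    - {"tx": -0.0004,"ty": -0.0045,"tz": 0.005,"rx": 0,"ry": 0,"rz": 0.324,"gripper": -1}
    - {"tx": -0.0004,"ty": -0.0045,"tz": 0.005,"rx": 0,"ry": 0,"rz": 0.324,"gripper": -1}
    - {"tx": -0.0004,"ty": -0.0045,"tz": 0.005,"rx": 0,"ry": 0,"rz": 0.324,"gripper": -1}
    - {"tx": -0.0004,"ty": -0.0045,"tz": 0.005,"rx": 0,"ry": 0,"rz": 0.324,"gripper": -1}
    - {"tx": -0.0004,"ty": -0.0045,"tz": 0.005,"rx": 0,"ry": 0,"rz": 0.324,"gripper": -1}
    - {"tx": -0.0004,"ty": -0.0045,"tz": 0.005,"rx": 0,"ry": 0,"rz": 0.324,"gripper": -1}
    - {"tx": -0.0004,"ty": -0.0045,"tz": 0.005,"rx": 0,"ry": 0,"rz": 0.324,"gripper": -1}

```text
time_s: 11.52
ee_pos: [411.7, -371.3, 148.1]
ee_rot: [-179.9, -0.0, -7.5]
force: [0.0, -0.3, 0.0]
gripper_width: 91.3
gripper_force: 0.0
```

Run:
```python
from h import *
print(env.state()["ee_rot"],env.state()["ee_pos"],env.state()["qpos"])
rows(np.array([410,-374.,29.]),downR(-7.5),4)
```

```text
[-1.79938866e+02 -1.85076742e-02 -7.54462968e+00] [ 411.66292448 -371.31290744  148.11275707] [-4.32751367e+01  1.93533774e+01  9.81438311e+01  6.81190989e-02
  6.25234849e+01  5.42380430e+01]
4 rows: t [-0.0007  0.0015  0.0596] r [-0.0005 -0.0002 -0.0004]
```

Call:
send_rows:
  motion:
    - {"tx": -0.0007,"ty": 0.0015,"tz": 0.0596,"rx": 0,"ry": 0,"rz": 0,"gripper": -1}
    - {"tx": -0.0007,"ty": 0.0015,"tz": 0.0596,"rx": 0,"ry": 0,"rz": 0,"gripper": -1}
    - {"tx": -0.0007,"ty": 0.0015,"tz": 0.0596,"rx": 0,"ry": 0,"rz": 0,"gripper": -1}
    - {"tx": -0.0007,"ty": 0.0015,"tz": 0.0596,"rx": 0,"ry": 0,"rz": 0,"gripper": -1}
    - {"tx": 0,"ty": 0,"tz": 0,"rx": 0,"ry": 0,"rz": 0,"gripper": -1}
    - {"tx": 0,"ty": 0,"tz": 0,"rx": 0,"ry": 0,"rz": 0,"gripper": 1}
    - {"tx": 0,"ty": 0,"tz": 0,"rx": 0,"ry": 0,"rz": 0,"gripper": 1}
    - {"tx": 0,"ty": 0,"tz": 0,"rx": 0,"ry": 0,"rz": 0,"gripper": 1}
    - {"tx": 0,"ty": 0,"tz": 0,"rx": 0,"ry": 0,"rz": 0,"gripper": 1}
    - {"tx": 0,"ty": 0,"tz": 0,"rx": 0,"ry": 0,"rz": 0,"gripper": 1}
    - {"tx": 0,"ty": 0,"tz": 0,"rx": 0,"ry": 0,"rz": 0,"gripper": 1}
    - {"tx": 0,"ty": 0,"tz": 0,"rx": 0,"ry": 0,"rz": 0,"gripper": 1}
  grip_force: 20

```text
time_s: 13.02
ee_pos: [410.0, -375.5, 29.8]
ee_rot: [180.0, -0.1, -7.3]
force: [-0.6, 0.3, -0.6]
gripper_width: 24.4
gripper_force: 0.0
```

Call:
send_rows:
  motion:
    - {"tx": 0,"ty": 0,"tz": 0,"rx": 0,"ry": 0,"rz": 0,"gripper": 1}
    - {"tx": 0,"ty": 0,"tz": 0,"rx": 0,"ry": 0,"rz": 0,"gripper": 1}
    - {"tx": 0,"ty": 0,"tz": 0,"rx": 0,"ry": 0,"rz": 0,"gripper": 1}
    - {"tx": 0,"ty": 0,"tz": 0,"rx": 0,"ry": 0,"rz": 0,"gripper": 1}
  grip_force: 45

```text
time_s: 13.52
ee_pos: [409.9, -375.6, 29.9]
ee_rot: [180.0, -0.1, -7.3]
force: [-0.4, -1.5, 1.0]
gripper_width: 7.5
gripper_force: 44.9
```

Call:
send_rows:
  motion:
    - {"tx": 0,"ty": 0,"tz": -0.02,"rx": 0,"ry": 0,"rz": 0,"gripper": 1}
    - {"tx": 0,"ty": 0,"tz": -0.06,"rx": 0,"ry": 0,"rz": 0,"gripper": 1}
    - {"tx": 0,"ty": 0,"tz": -0.08,"rx": 0,"ry": 0,"rz": 0,"gripper": 1}
    - {"tx": 0,"ty": 0,"tz": -0.08,"rx": 0,"ry": 0,"rz": 0,"gripper": 1}
    - {"tx": 0,"ty": 0,"tz": -0.08,"rx": 0,"ry": 0,"rz": 0,"gripper": 1}
    - {"tx": 0,"ty": 0,"tz": -0.08,"rx": 0,"ry": 0,"rz": 0,"gripper": 1}
    - {"tx": 0,"ty": 0,"tz": 0,"rx": 0,"ry": 0,"rz": 0,"gripper": 1}
    - {"tx": 0,"ty": 0,"tz": 0,"rx": 0,"ry": 0,"rz": 0,"gripper": 1}

```text
time_s: 14.52
ee_pos: [408.9, -374.6, 228.6]
ee_rot: [-179.9, -0.0, -7.3]
force: [0.3, 0.7, -2.1]
gripper_width: 7.8
gripper_force: 44.9
```

Run:
```python
from h import *
s=env.state(); print(s["ee_pos"],s["ee_rot"],s["gripper_width"])
p=M(-44.7,212,88.9); print(p); rows(p+[0,0,110],downR(19.3),10)
```

```text
[ 408.94256849 -374.64296399  228.63559026] [-1.79940042e+02 -1.94279967e-03 -7.30729980e+00] 7.758137218641562
[449.04304621 -52.68819162 112.9       ]
10 rows: t [ 0.0133 -0.0641  0.0012] r [-0.0002 -0.0001 -0.0887]
```

Call:
send_rows:
  motion:
    - {"tx": 0.0133,"ty": -0.0641,"tz": 0.0012,"rx": 0,"ry": 0,"rz": -0.0887,"gripper": 1}
    - {"tx": 0.0133,"ty": -0.0641,"tz": 0.0012,"rx": 0,"ry": 0,"rz": -0.0887,"gripper": 1}
    - {"tx": 0.0133,"ty": -0.0641,"tz": 0.0012,"rx": 0,"ry": 0,"rz": -0.0887,"gripper": 1}
    - {"tx": 0.0133,"ty": -0.0641,"tz": 0.0012,"rx": 0,"ry": 0,"rz": -0.0887,"gripper": 1}
    - {"tx": 0.0133,"ty": -0.0641,"tz": 0.0012,"rx": 0,"ry": 0,"rz": -0.0887,"gripper": 1}
    - {"tx": 0.0133,"ty": -0.0641,"tz": 0.0012,"rx": 0,"ry": 0,"rz": -0.0887,"gripper": 1}
    - {"tx": 0.0133,"ty": -0.0641,"tz": 0.0012,"rx": 0,"ry": 0,"rz": -0.0887,"gripper": 1}
    - {"tx": 0.0133,"ty": -0.0641,"tz": 0.0012,"rx": 0,"ry": 0,"rz": -0.0887,"gripper": 1}
    - {"tx": 0.0133,"ty": -0.0641,"tz": 0.0012,"rx": 0,"ry": 0,"rz": -0.0887,"gripper": 1}
    - {"tx": 0.0133,"ty": -0.0641,"tz": 0.0012,"rx": 0,"ry": 0,"rz": -0.0887,"gripper": 1}
    - {"tx": 0,"ty": 0,"tz": 0,"rx": 0,"ry": 0,"rz": 0,"gripper": 1}

```text
time_s: 15.9
ee_pos: [447.9, -51.6, 221.8]
ee_rot: [-179.9, 0.1, 19.5]
force: [0.5, 0.1, -1.7]
gripper_width: 8.2
gripper_force: 44.9
```

Run:
```python
from h import *
p=M(-44.7,212,88.9); rows(p,downR(19.3),3)
```

```text
3 rows: t [0.0006 0.001  0.0726] r [-0.0008  0.0015  0.0019]
```

Call:
send_rows:
  motion:
    - {"tx": 0.0006,"ty": 0.001,"tz": 0.0726,"rx": 0,"ry": 0.0015,"rz": 0.0019,"gripper": 1}
    - {"tx": 0.0006,"ty": 0.001,"tz": 0.0726,"rx": 0,"ry": 0.0015,"rz": 0.0019,"gripper": 1}
    - {"tx": 0.0006,"ty": 0.001,"tz": 0.0726,"rx": 0,"ry": 0.0015,"rz": 0.0019,"gripper": 1}
    - {"tx": 0,"ty": 0,"tz": 0,"rx": 0,"ry": 0,"rz": 0,"gripper": 1}
    - {"tx": 0,"ty": 0,"tz": 0,"rx": 0,"ry": 0,"rz": 0,"gripper": 1}

```text
time_s: 16.52
ee_pos: [451.7, -55.1, 115.4]
ee_rot: [179.9, -0.3, 19.1]
force: [-0.5, -0.4, -0.7]
gripper_width: 7.7
gripper_force: 44.9
```

Run:
```python
from h import *
a=cam("scene"); b=cam("top"); s=env.state(); print(s["ee_pos"],s["ee_rot"],M(-44.7,212,88.9))
A=cv2.resize(a["im"][230:320,280:380],None,fx=4,fy=4,interpolation=cv2.INTER_CUBIC)
x0,y0=[int(v) for v in proj(b,M(0,130,95))-[50,45]]
B=cv2.resize(b["im"][y0:y0+90,x0:x0+100],None,fx=4,fy=4,interpolation=cv2.INTER_CUBIC)
cv2.imwrite("pics/ab.png",np.hstack([A,B])[:,:,::-1]); print(x0,y0)
for n,q in dict(mouth=M(0,109,95),tip=M(0,146,95),axis=M(0,212,95)).items(): print(n,(proj(a,q)-[280,230])*4,(proj(b,q)-[x0,y0])*4+[400,0])
```

```text
[452.25975827 -54.96303651 116.1144624 ] [179.84691758  -0.36657783  19.11425585] [449.04304621 -52.68819162 112.9       ]
259 236
mouth [211.20776059 173.35170997] [639.23765918 169.69626458]
tip [160.93764172 227.28387793] [574.32421877 194.57774181]
axis [ 67.18173101 327.86966602] [458.10358341 239.12538978]
```

View pics/ab.png

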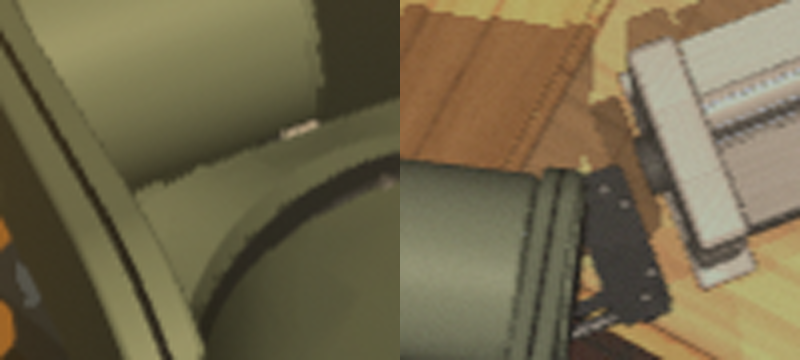

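Ten pictures have now been viewed. In this last one the arm hides the crank in both views, and only the hub shows, at (650,165) where its projection should be. From here I go by the pose and the forces.

Call:
send_rows:
  motion:
    - {"tx": 0,"ty": 0,"tz": 0,"rx": 0,"ry": 0,"rz": 0,"gripper": 1}
    - {"tx": 0,"ty": 0,"tz": 0,"rx": 0,"ry": 0,"rz": 0,"gripper": 1}
    - {"tx": 0,"ty": 0,"tz": 0,"rx": 0,"ry": 0,"rz": 0,"gripper": 1}
    - {"tx": 0,"ty": 0,"tz": 0,"rx": 0,"ry": 0,"rz": 0,"gripper": 1}

```text
time_s: 17.12
ee_pos: [451.1, -54.6, 114.9]
ee_rot: [179.9, -0.2, 19.1]
force: [-0.6, 0.2, -1.4]
gripper_width: 8.2
gripper_force: 44.9
```

Run:
```python
from h import *
s=env.state(); print(s["ee_pos"],s["ee_rot"],s["qvel"],s["force"],s["torque"])
rows(M(-44.6,190,88.9),downR(19.3),3)
```

```text
[451.11468512 -54.56488241 114.87810083] [179.92221047  -0.22792874  19.13758812] [ 0.01026436  0.0768625   0.16719503 -0.0654798  -0.07224728  0.01606552] [-0.63801999  0.15501348 -1.40990671] [ 0.02468343  0.00182889 -0.05466432]
3 rows: t [-0.0008  0.013   0.0013] r [ 0.0009 -0.0025 -0.0018]
```

Call:
send_rows:
  motion:
    - {"tx": -0.0008,"ty": 0.013,"tz": 0.0013,"rx": 0.001,"ry": -0.0025,"rz": -0.002,"gripper": 1}
    - {"tx": -0.0008,"ty": 0.013,"tz": 0.0013,"rx": 0.001,"ry": -0.0025,"rz": -0.002,"gripper": 1}
    - {"tx": -0.0008,"ty": 0.013,"tz": 0.0013,"rx": 0.001,"ry": -0.0025,"rz": -0.002,"gripper": 1}
    - {"tx": 0,"ty": 0,"tz": 0,"rx": 0,"ry": 0,"rz": 0,"gripper": 1}
    - {"tx": 0,"ty": 0,"tz": 0,"rx": 0,"ry": 0,"rz": 0,"gripper": 1}
    - {"tx": 0,"ty": 0,"tz": 0,"rx": 0,"ry": 0,"rz": 0,"gripper": 1}
    - {"tx": 0,"ty": 0,"tz": 0,"rx": 0,"ry": 0,"rz": 0,"gripper": 1}

```text
time_s: 18.0
ee_pos: [456.3, -73.3, 112.9]
ee_rot: [-180.0, 0.0, 19.3]
force: [-0.0, 0.2, -2.3]
gripper_width: 7.9
gripper_force: 44.9
```

```bash
cat > q.py <<'E'
from h import *
np.set_printoptions(precision=2,suppress=True)
import sys
B=np.c_[mx,my,k]; s=env.state(); print("mach",(s["ee_pos"]-MC)@B,s["ee_rot"],"F",s["force"]@B,"T",s["torque"]@B,s["gripper_width"])
if len(sys.argv)>1: rows(M(*[float(v) for v in sys.argv[1:4]]),downR(19.3),int(sys.argv[4]))
E
python3 q.py -44.6 190 88.9 2
```

```text
mach [-44.61 190.16  88.87] [-179.98    0.     19.32] F [ 0.01  0.19 -2.26] T [ 0.04 -0.01 -0.02] 7.861652429764578
2 rows: t [ 0.  0. -0.] r [-0.  0.  0.]
```

Call:
send_rows:
  motion:
    - {"tx": 0,"ty": 0.01,"tz": 0,"rx": 0,"ry": 0,"rz": 0,"gripper": 1}
    - {"tx": 0,"ty": 0.01,"tz": 0,"rx": 0,"ry": 0,"rz": 0,"gripper": 1}
    - {"tx": 0,"ty": 0.01,"tz": 0,"rx": 0,"ry": 0,"rz": 0,"gripper": 1}
    - {"tx": 0,"ty": 0.008,"tz": 0,"rx": 0,"ry": 0,"rz": 0,"gripper": 1}
    - {"tx": 0,"ty": 0.006,"tz": 0,"rx": 0,"ry": 0,"rz": 0,"gripper": 1}
    - {"tx": 0,"ty": 0,"tz": 0,"rx": 0,"ry": 0,"rz": 0,"gripper": 1}
    - {"tx": 0,"ty": 0,"tz": 0,"rx": 0,"ry": 0,"rz": 0,"gripper": 1}

```text
time_s: 18.88
ee_pos: [463.6, -94.1, 112.8]
ee_rot: [-180.0, 0.0, 19.3]
force: [0.3, -0.2, -2.4]
gripper_width: 7.7
gripper_force: 44.9
```

```bash
python3 q.py -44.6 160 88.9 4
```

```text
mach [-44.67 168.12  88.8 ] [-179.98    0.01   19.31] F [ 0.19 -0.25 -2.39] T [ 0.01 -0.01  0.01] 7.6922024326116025
4 rows: t [ 0.  0. -0.] r [-0.  0.  0.]
```

Call:
send_rows:
  motion:
    - {"tx": 0,"ty": 0.005,"tz": 0,"rx": 0,"ry": 0,"rz": 0,"gripper": 1}
    - {"tx": 0,"ty": 0.005,"tz": 0,"rx": 0,"ry": 0,"rz": 0,"gripper": 1}
    - {"tx": 0,"ty": 0.005,"tz": 0,"rx": 0,"ry": 0,"rz": 0,"gripper": 1}
    - {"tx": 0,"ty": 0.005,"tz": 0,"rx": 0,"ry": 0,"rz": 0,"gripper": 1}
    - {"tx": 0,"ty": 0,"tz": 0,"rx": 0,"ry": 0,"rz": 0,"gripper": 1}
    - {"tx": 0,"ty": 0,"tz": 0,"rx": 0,"ry": 0,"rz": 0,"gripper": 1}

```text
time_s: 19.62
ee_pos: [465.9, -100.4, 112.6]
ee_rot: [-179.6, 0.0, 19.3]
force: [-1.5, 12.9, -0.6]
gripper_width: 7.7
gripper_force: 45.0
```

```bash
python3 q.py
```

```text
mach [-44.53 161.36  88.6 ] [-179.6     0.02   19.31] F [ 2.8  12.66 -0.6 ] T [ 2.11 -0.76  0.7 ] 7.660585869924219
```

Contact: the hub pushes the crank toward machine +x and slightly up. I'll shift that way while keeping a gentle push.

Call:
send_rows:
  motion:
    - {"tx": 0.001,"ty": 0,"tz": -0.0008,"rx": 0,"ry": 0,"rz": 0,"gripper": 1}
    - {"tx": 0.001,"ty": 0,"tz": -0.0008,"rx": 0,"ry": 0,"rz": 0,"gripper": 1}
    - {"tx": 0,"ty": 0.002,"tz": 0,"rx": 0,"ry": 0,"rz": 0,"gripper": 1}
    - {"tx": 0,"ty": 0,"tz": 0,"rx": 0,"ry": 0,"rz": 0,"gripper": 1}
    - {"tx": 0,"ty": 0,"tz": 0,"rx": 0,"ry": 0,"rz": 0,"gripper": 1}

```text
time_s: 20.25
ee_pos: [468.8, -104.5, 113.8]
ee_rot: [180.0, -0.0, 19.3]
force: [2.5, 0.9, -3.4]
gripper_width: 7.6
gripper_force: 44.9
```

```bash
python3 q.py
```

```text
mach [-43.22 156.55  89.79] [179.98  -0.05  19.3 ] F [ 2.67  0.01 -3.39] T [ 0.07 -0.37  0.16] 7.625164208763297
```

It's in the bore now, so I'll go on to the collar.

Call:
send_rows:
  motion:
    - {"tx": 0.001,"ty": 0.004,"tz": 0,"rx": 0,"ry": 0,"rz": 0,"gripper": 1}
    - {"tx": 0,"ty": 0.004,"tz": 0,"rx": 0,"ry": 0,"rz": 0,"gripper": 1}
    - {"tx": 0,"ty": 0.004,"tz": 0,"rx": 0,"ry": 0,"rz": 0,"gripper": 1}
    - {"tx": 0,"ty": 0.004,"tz": 0,"rx": 0,"ry": 0,"rz": 0,"gripper": 1}
    - {"tx": 0,"ty": 0.004,"tz": 0,"rx": 0,"ry": 0,"rz": 0,"gripper": 1}
    - {"tx": 0,"ty": 0.002,"tz": 0,"rx": 0,"ry": 0,"rz": 0,"gripper": 1}
    - {"tx": 0,"ty": 0,"tz": 0,"rx": 0,"ry": 0,"rz": 0,"gripper": 1}
    - {"tx": 0,"ty": 0,"tz": 0,"rx": 0,"ry": 0,"rz": 0,"gripper": 1}

```text
time_s: 21.25
ee_pos: [472.4, -114.6, 113.7]
ee_rot: [180.0, 0.0, 19.3]
force: [1.5, -0.5, -1.7]
gripper_width: 7.3
gripper_force: 44.9
```

```bash
python3 q.py
```

```text
mach [-43.13 145.83  89.65] [179.99   0.01  19.32] F [ 1.25 -1.   -1.66] T [-0.02 -0.19  0.09] 7.284926457576842
```

Call:
send_rows:
  motion:
    - {"tx": 0,"ty": 0.003,"tz": 0,"rx": 0,"ry": 0,"rz": 0,"gripper": 1}
    - {"tx": 0,"ty": 0.003,"tz": 0,"rx": 0,"ry": 0,"rz": 0,"gripper": 1}
    - {"tx": 0,"ty": 0.003,"tz": 0,"rx": 0,"ry": 0,"rz": 0,"gripper": 1}
    - {"tx": 0,"ty": 0,"tz": 0,"rx": 0,"ry": 0,"rz": 0,"gripper": 1}
    - {"tx": 0,"ty": 0,"tz": 0,"rx": 0,"ry": 0,"rz": 0,"gripper": 1}

```text
time_s: 21.88
ee_pos: [472.7, -116.2, 113.5]
ee_rot: [-179.7, 0.1, 19.3]
force: [-0.3, 9.4, -0.5]
gripper_width: 7.8
gripper_force: 45.0
```

```bash
python3 q.py
```

```text
mach [-43.37 144.24  89.48] [-179.68    0.05   19.31] F [ 2.8   9.03 -0.49] T [ 1.56 -0.53  0.44] 7.750519245657229
```

The collar meets the hub 17 mm past the square's entry, as it should (28 − 11). I'll relax the push, open a little and retreat upward.

Call:
send_rows:
  motion:
    - {"tx": 0,"ty": -0.003,"tz": 0,"rx": 0,"ry": 0,"rz": 0,"gripper": 1}
    - {"tx": 0,"ty": 0,"tz": 0,"rx": 0,"ry": 0,"rz": 0,"gripper": 0.4}
    - {"tx": 0,"ty": 0,"tz": 0,"rx": 0,"ry": 0,"rz": 0,"gripper": 0.4}
    - {"tx": 0,"ty": 0,"tz": 0,"rx": 0,"ry": 0,"rz": 0,"gripper": 0.4}
    - {"tx": 0,"ty": 0,"tz": 0,"rx": 0,"ry": 0,"rz": 0,"gripper": 0.4}

```text
time_s: 22.5
ee_pos: [473.4, -117.5, 113.7]
ee_rot: [180.0, -0.0, 19.3]
force: [-0.2, 0.6, 0.4]
gripper_width: 27.3
gripper_force: 0.0
```

Call:
send_rows:
  motion:
    - {"tx": 0,"ty": 0,"tz": -0.02,"rx": 0,"ry": 0,"rz": 0,"gripper": 0.4}
    - {"tx": 0,"ty": 0,"tz": -0.05,"rx": 0,"ry": 0,"rz": 0,"gripper": 0.4}
    - {"tx": 0,"ty": 0,"tz": -0.08,"rx": 0,"ry": 0,"rz": 0,"gripper": 0.4}
    - {"tx": 0,"ty": -0.02,"tz": -0.1,"rx": 0,"ry": 0,"rz": 0,"gripper": 0.4}
    - {"tx": -0.06,"ty": -0.08,"tz": -0.05,"rx": 0,"ry": 0,"rz": 0,"gripper": 0.4}
    - {"tx": -0.06,"ty": -0.1,"tz": 0,"rx": 0,"ry": 0,"rz": 0,"gripper": 0.4}
    - {"tx": -0.06,"ty": -0.1,"tz": 0,"rx": 0,"ry": 0,"rz": 0,"gripper": 0.4}
    - {"tx": 0,"ty": -0.1,"tz": 0,"rx": 0,"ry": 0,"rz": 0,"gripper": 0.4}
    - {"tx": 0,"ty": 0,"tz": 0,"rx": 0,"ry": 0,"rz": 0,"gripper": 0.4}

```text
time_s: 23.62
ee_pos: [321.1, 43.7, 264.7]
ee_rot: [-180.0, -0.1, 19.7]
force: [0.0, -0.2, 0.4]
gripper_width: 27.4
gripper_force: 0.0
```

Run:
```python
from h import *
np.set_printoptions(precision=1,suppress=True)
a=cam("scene"); b=cam("top"); print(env.state()["ee_pos"],env.state()["force"],env.state()["gripper_width"])
# expected arm ends / handle in machine frame when home; sample colours there
for n,q in dict(armtop=M(-45,147,104),armend=M(-100,147,104),handle=M(-100,186,107),neck=M(0,133,102),off=M(-70,165,104)).items():
    for c in(a,b): u,v=np.rint(proj(c,q)).astype(int); print(n,(u,v),c["im"][v,u],end=" ")
    print()
# handle by brown mask near its expected place
for nm,c in(("s",a),("t",b)):
    h=cv2.cvtColor(c["im"],cv2.COLOR_RGB2HSV); m=cv2.inRange(h,(3,120,40),(14,255,150)); z=np.zeros_like(m); u,v=proj(c,M(-100,186,95)).astype(int); z[v-25:v+25,u-25:u+25]=1
    ys,xs=np.nonzero(m*z); print(nm,len(xs),(xs.mean(),ys.mean()) if len(xs) else 0,"exp",(u,v))
    if len(xs): w=(onz(c,(xs.mean(),ys.mean()),119)-MC)@np.c_[mx,my,k]; print("mach",w)
```

```text
[322.5  41.7 264.4] [-0.3 -0.6  1.3] 27.460574925960305
armtop (np.int64(338), np.int64(300)) [137 133  91] armtop (np.int64(310), np.int64(304)) [180 183 164] 
armend (np.int64(362), np.int64(319)) [56 54 34] armend (np.int64(319), np.int64(329)) [90 79 70] 
handle (np.int64(349), np.int64(335)) [117 113  77] handle (np.int64(301), np.int64(336)) [121  78  52] 
neck (np.int64(325), np.int64(281)) [122 118  80] neck (np.int64(308), np.int64(282)) [179 170 152] 
off (np.int64(343), np.int64(316)) [130 127  86] off (np.int64(306), np.int64(318)) [63 46 38] 
s 0 0 exp (np.int64(348), np.int64(336))
t 255 (np.float64(299.1607843137255), np.float64(338.0549019607843)) exp (np.int64(301), np.int64(335))
mach [-102.4  192.5   95. ]
```

The top view shows the arm, neck and handle at their home places. I'll check the depth once along the arm, from pixels.

Run:
```python
from h import *
b=cam("top"); g=cv2.cvtColor(b["im"],cv2.COLOR_RGB2GRAY).astype(np.float32)
ys=np.arange(130,166,1.)
for x in(-35,-50,-65):
    uv=np.array([proj(b,M(x,y,104)) for y in ys],np.float32)
    v=cv2.remap(g,uv[:,:1].copy(),uv[:,1:].copy(),cv2.INTER_LINEAR).ravel(); w=np.clip(v-110,0,None); print(x,"arm y",(w@ys)/w.sum(), v[::3].astype(int))
print(env.state()["force"])
```

```text
-35 arm y 148.66527879695914 [159 156 126  98 112 175 169 158 161 150 144 145]
-50 arm y 147.02333318363827 [162 143 110  94 148 180 153 142 139 110 132 142]
-65 arm y 145.88343750299694 [166 138  96 108 170 175 152 155 153 144 126  60]
[ 0.0770165   0.1601387  -0.25148831]
```

The arm's bright ridge is at y ≈ 145 mm (home is 147), so the crank is home.

```bash
python3 -c "
from workcell import env
print(env.job_done())"
```

```text
the job is handed in; nothing more can be done
None
```

The job is handed in, with no verdict returned: by my measurements the dial is pushed in at the widest mark, the crank is fully home in the socket and released, and the arm is clear; I did not re-measure the bystanders.

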